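# Push the stick to the stop and press the hold-down lever through the guard window

### The arm

A 7-joint arm with a two-finger parallel gripper is mounted at the origin on the work surface. World frame = base frame: x ahead of the robot, y to its left, z up, the work surface at z = 0. Lengths are in m, angles in rad, forces in N, time in s.
With the tool pointing down it reaches from about 0.35 to 0.9 m from the base axis. Payload 8.1 kg.
Tool frame: the origin (TCP) lies at the very end of the fingers, on their centre line; the grasp point (between the pads) lies 19 mm behind it; z points along the fingers, y is the line along which they close (so a half turn about z gives the same grasp; the last joint's range is limited). The gripper opens to 92 mm and grips with 3 to 60 N. Pads are 19 mm wide; open, the fingers measure 130 mm over their backs; the gripper's body (75 mm by 190 mm) begins 47 mm behind the grasp point.
Start: joints at [1.085, 0.434, 0.025, 1.573, -0.012, 1.134, -0.075], TCP at [0.233, -0.58, 0.227] pointing down, gripper open.
Joint ranges: [-2.62, 2.62], [-0.44, 2.09], [-1.27, 1.32], [0.08, 2.57], [-1.32, 4.46], [0.12, 2], [-2.74, 2.74]. Speed limits (rad/s): [2.22, 2.22, 3.01, 3.01, 3.14, 3.14, 3.14].

### API

Orientations are given as a rotation vector (axis times angle).
In Python, from cell import arm gives the robot as it stands.
- The arm moves only by the tool drive_tool, never from a script. Its argument "targets" is a list of rows, each a list of 7 numbers: the turn, a rotation vector about the world's x, y, z in units of 5 degrees (1.0 is 5 degrees), then the shift along the world's x, y, z in units of 40 mm (1.0 is 40 mm), then the opening, from 0 (shut) to 1 (fully open). In form: [[wx, wy, wz, dx, dy, dz, fingers], ...]. A call has 1 to 5 rows; each row is the pose to reach, as a shift and turn from the pose commanded when the call began; what a row does not reach only later rows make up. A row lasts 1/10 s, in which the tool goes at most 50 mm and 8.59 degrees, less where a joint would pass 70% of its speed; a pose out of reach is approached as far as the arm can. A call with a gripper value outside its range is refused whole. The fingers move at their own pace and stop on an object; "force" is the grip in N (left out, the last holds). Time passes only in rows, so rows that repeat a pose let the fingers close. It gives the time, the measured TCP pose, the force, the opening and the grip force at its end, in the units of the state.
- arm.observe(): the state, without advancing time (a new reading comes with each control period).
- arm.get_image(name): name is "scene" or "top"; returns a dict with "pixels" (400x640x3 uint8, red, green, blue), "intrinsics" (3x3 intrinsics, pixels), "rvec" (rotation vector, rad) and "tvec" (3), from world to camera coordinates, as OpenCV has them. Camera axes: x right, y down, z forward; pixel columns grow to the right and rows downward; lengths in m; the calibration is good to about 2 mm. A picture is of the moment at which its call begins. There is no depth.
- arm.sign_off(): hands the job in; it is judged then, once.
The state is a dict: "clock": time; "joints": joint angles; "dq": joint speeds; "joint_efforts": joint torques, N m; "position": TCP position; "ee_rot": TCP orientation; "force": force on the tool from outside, world axes, zero at the start; "ft_torque": the same for the moment, N m; "width": opening from 0.0 (shut) to 1.0 (fully open); "gripper_force": force on a finger pad.
Only numpy, scipy, OpenCV 4.12 (cv2) and the standard library are available. Lean on these libraries where they do the work, as an engineer would, in place of code of your own. Each camera call takes 0.05 s, during which the arm holds its last target. There are 200 camera calls.

### The job

Push the long wooden stick along the jig's channel, by its free end, until it is fully home against the stop, without lifting it. Then reach down through the window in the top of the guard, press the hold-down lever fully down and come back out, leaving the stick home and the lever down. Never touch the guard, and leave the hammer, the offcut and the jar where they are.

Things in the scene. Friction and masses are not known exactly. Their poses are not given: they have to be found in the camera images.
- jig: Fixed jig: dark steel base 190 (x) x 420 (y) x 15 mm on the table. Origin on the table under the channel's centre line; base spans y -285 to +135 mm. +y runs along the channel to the stop, z up. Channel floor = base top, 15 mm up; two low aluminium rails 34 mm apart inside, 7 mm thick, tops 23 mm above the table, y -275 to +100 mm.
- guard: Grey metal guard fixed on the jig, same origin and axes. Top plate 160 (x) x 170 (y) x 4 mm, upper face 110 mm above the table, centred at x 0, y +10 mm, on 12 mm corner posts, with thin steel bars on the two x sides; the y sides are open for the stick. One window in the top plate, 100 (x) x 110 (y) mm. Must never be touched.
- window (a point): Centre of the guard's window, level with the upper face of the guard's top plate, 110 mm above the table. Axes as the jig. Window 100 mm along x, 110 mm along y.
- lever_pad (a point): Centre of the top face of the rubber pad, 36 (x) x 44 (y) mm, on the hold-down lever's free end, under the window's middle. Pad top is 98 mm above the table fully up, 74 mm fully down (36 mm below the guard's upper face); starts 90 to 98 mm up. Hinge 72 mm to +x of the window's centre, 80 mm up, 75 mm from the pad. Press straight down.
- press_lever (a joint): Angle of the hold-down lever in rad: 0 fully up, 0.32 fully down against its end stop; grows as the pad is pressed down. It starts at 0 to 0.1. It has a stiff friction hinge (about 5 N on the pad moves it) and stays where it is left.
- stop (a point): Point in the middle of the steel stop's face that the stick must meet, 29 mm above the table, on the channel's centre line, at jig y = +100 mm. Axes as the jig: +y points from the channel into the stop. The stop is 60 mm wide and rises 60 mm above the table.
- stick_tail (a point): Centre of the stick's end face away from the stop: push here. The loose stick is pale wood, 28 x 28 x 260 mm, 0.1 to 0.2 kg, lying in the channel and passing under the guard; underside 15, this point 29, top 43 mm above the table. +y along the stick to the stop. Starts 30 to 80 mm short of the stop. When home, this end is 85 mm outside the guard.
- stick_front (a point): Centre of the stick's other end face, which must meet the stop; 29 mm above the table. Axes as the stick.
- hammer: Bystander: hammer lying on the table on the robot's left; leave alone. Origin at its middle underside.
- offcut: Bystander: short wood offcut 30 x 110 x 26 mm on the table on the robot's right; leave alone. Origin under its centre.
- wax_jar: Bystander: jar 64 mm across, 85 mm high on the table on the robot's right; leave alone. Origin under its centre.
- stick: The stick as a whole (see stick_tail); origin at the centre of its underside, 15 mm above the table.

How it is judged:
By the outcome, as a careful person would: the job done as asked, in the order asked, and still so for the second after the job is handed in, with the robot touching nothing.
It also fails if it takes over 42 s, if anything falls off the work surface, if the arm or the gripper's body presses on something with over 40 N, if the wrist force passes 120 N, or if a joint passes its speed limit or range.

## Working session

There is one attempt and no reset: what is moved stays moved. The work goes in short steps, Python scripts to look and compute and a tool call to move; the robot and the scene stay as the last step left them, time stands still between calls to the robot, and variables do not carry over. Pictures are saved under pics/ and viewed, at most 10 in all, crops included, and the job is handed in when it is done.

Besides the shell and the picture viewer there is one more tool, called as name(argument=value, ...) on one line, values as JSON. drive_tool: Moves the arm, as the interface text tells. Its arguments: {"type":"object","properties":{"targets":{"type":"array"},"force":{"type":"number"}},"required":["targets"]}

```bash
mkdir -p pics; cat > h.py <<'E'
import numpy as np,cv2
from cell import arm
def snap(n,f,crop=None,s=1):
    d=arm.get_image(n); p=cv2.cvtColor(d["pixels"],cv2.COLOR_RGB2BGR)
    np.savez(f"pics/{n}.npz",K=d["intrinsics"],r=d["rvec"],t=d["tvec"])
    cv2.imwrite(f"pics/{f}_full.png",p)
    if crop: x0,y0,x1,y1=crop; p=p[y0:y1,x0:x1]
    if s!=1: p=cv2.resize(p,None,fx=s,fy=s,interpolation=cv2.INTER_CUBIC)
    cv2.imwrite(f"pics/{f}.png",p)
def cam(n):
    z=np.load(f"pics/{n}.npz"); R=cv2.Rodrigues(z["r"].ravel())[0]; return z["K"],R,z["t"].ravel()
def ray(n,u,v,h):
    K,R,t=cam(n); c=-R.T@t; d=R.T@np.linalg.inv(K)@np.array([u,v,1.]); return c+d*(h-c[2])/d[2]
def proj(n,P):
    K,R,t=cam(n); q=(R@np.atleast_2d(P).T).T+t; q=(K@q.T).T; return q[:,:2]/q[:,2:]
E
python3 - <<'E'
from h import *
snap("top","t0",None,1.25); snap("scene","s0",None,1.25)
for n in("top","scene"):
    K,R,t=cam(n); print(n,-R.T@t,R[2],K[0,0])
s=arm.observe(); print(s["position"],s["ee_rot"],s["clock"],s["force"])
E
```

```text
top [0.32603119 0.02012419 1.24704814] [ 0.16683879  0.0106617  -0.98592654] 412.55911207842973
scene [1.13952321 0.64099716 1.00851412] [-0.4681866  -0.50165526 -0.72742237] 388.25352743887623
[ 0.2332126  -0.57936703  0.22604667] [-3.08292142e+00 -5.97264019e-01  5.96266403e-04] 0.1 [ 0.06801495 -0.26405031  0.1065071 ]
```

View pics/t0.png

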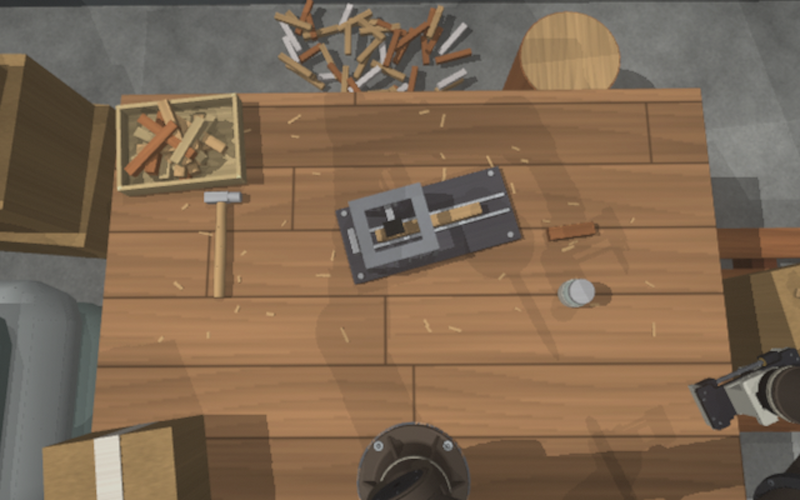

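View pics/s0.png

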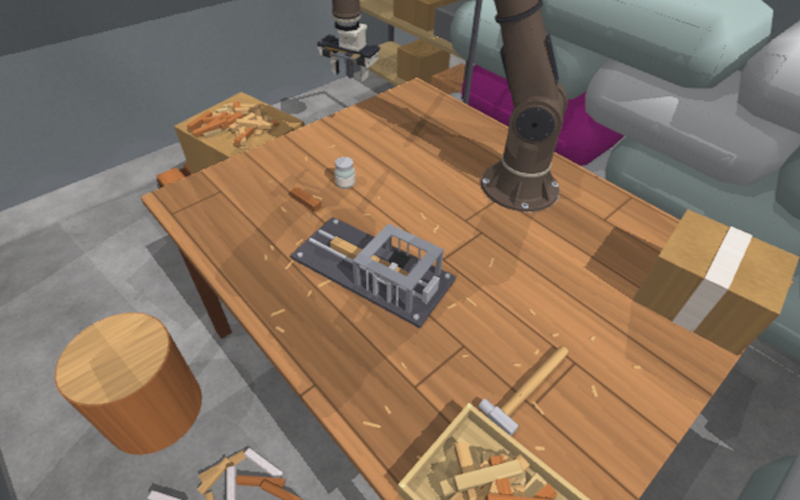

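The top view shows the jig at about (340-525, 165-285), with its stop to the left and the stick's tail to the right near (480, 208). The offcut, jar and hammer are clear of it. I'll enlarge both views.

```bash
python3 - <<'E'
import cv2
a=cv2.imread("pics/t0_full.png")[128:233,262:424]
cv2.imwrite("pics/t1.png",cv2.resize(a,None,fx=4.9,fy=4.9,interpolation=cv2.INTER_CUBIC))
a=cv2.imread("pics/s0_full.png")[165:265,225:370]
cv2.imwrite("pics/s1.png",cv2.resize(a,None,fx=5.5,fy=5.5,interpolation=cv2.INTER_CUBIC))
E
```

```text
(no output)
```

View pics/t1.png

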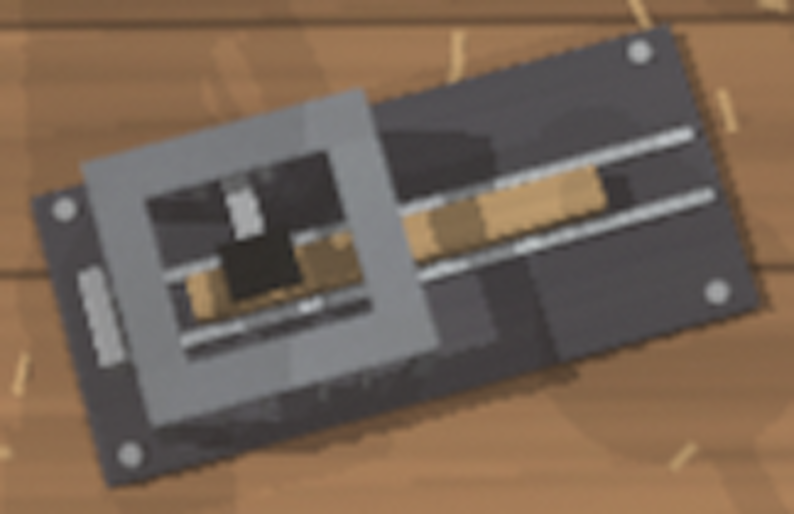

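View pics/s1.png

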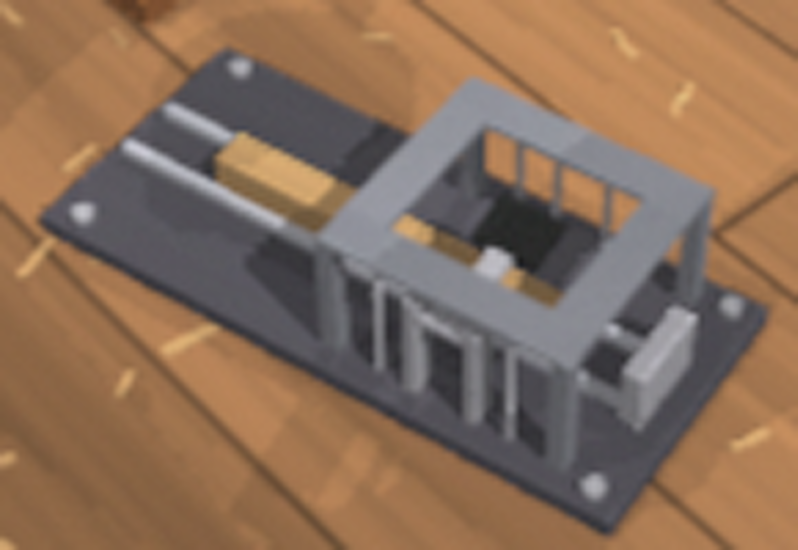

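```bash
cat > fit.py <<'E'
from h import *
from scipy.optimize import least_squares
T=lambda L:np.array(L)/4.9+[262,128]-.4
S=lambda L:np.array(L)/5.5+[225,165]-.4
G=[(.08,.095,.11),(.08,-.075,.11),(-.08,-.075,.11),(-.08,.095,.11)]
W=[(.05,.065,.11),(.05,-.045,.11),(-.05,-.045,.11),(-.05,.065,.11)]
B=[(.095,.135,.015),(.095,-.285,.015),(-.095,-.285,.015),(-.095,.135,.015)]
pt=np.array(G+W+B); it=T([(82,165),(362,88),(438,343),(155,425),(147,200),(328,152),(372,303),(187,362),(35,200),(680,28),(765,308),(110,488)])
ps=np.array(G+B); is_=S([(573,362),(318,238),(476,78),(713,190),(610,525),(40,215),(228,48),(768,310)])
def w(p,P):
    c,s=np.cos(p[2]),np.sin(p[2]); P=np.atleast_2d(P); return np.c_[p[0]+c*P[:,0]-s*P[:,1],p[1]+s*P[:,0]+c*P[:,1],P[:,2]]
f=lambda p,a=1,b=1:np.r_[a*(proj("top",w(p,pt))-it).ravel(),b*(proj("scene",w(p,ps))-is_).ravel()]
for a,b in((1,1),(1,0),(0,1)):
    r=least_squares(lambda p:f(p,a,b),[.6,0,.2],loss="soft_l1"); print(a,b,r.x,np.degrees(r.x[2]))
    if a+b==2: p=r.x; print(f(p).reshape(-1,2).round(1).tolist())
def j(q):  # world->jig
    c,s=np.cos(p[2]),np.sin(p[2]); d=np.array(q[:2])-p[:2]; return (np.array([c*d[0]+s*d[1],-s*d[0]+c*d[1]])*1000).round(1)
for n,u in(("tail",(597,165)),("tail",(607,207)),("front",(187,275)),("front",(195,318))): print(n,j(ray("top",*T(u),.043)))
for u in((217,152),(265,178 )): print("tail scene",u,j(ray("scene",*S(u),.043)))
for h in(.09,.098): print("pad",h,[j(ray("top",*T(u),h)).tolist() for u in((220,243),(290,235),(300,285),(233,300))])
for n,P in(("win",(0,.01,.11)),("stop",(0,.1,.029)),("tailhome",(0,-.16,.029))): print(n,w(p,P).round(4))
E
python3 fit.py
```

```text
1 1 [0.57319884 0.02922284 0.26186632] 15.003834990513322
[[-0.1, -0.2], [0.4, 0.1], [0.4, 1.3], [-0.7, 0.7], [-0.5, -0.1], [0.0, -0.4], [0.6, 2.1], [0.5, 0.4], [-1.1, -0.6], [-1.7, -0.7], [-0.5, 0.2], [-0.9, 0.1], [-0.9, 1.3], [-0.9, -0.2], [-1.0, -0.5], [0.2, -0.2], [-0.3, -0.1], [-0.5, -0.2], [-0.5, -0.8], [0.3, -0.4]]
1 0 [0.57370818 0.02852381 0.26163981] 14.990856677335804
0 1 [0.57241765 0.03059071 0.26254693] 15.042830960573735
tail [  14. -207.]
tail [ -12.8 -205.2]
front [14.6 52.8]
front [-12.4  54.9]
tail scene (217, 152) [   9.2 -206.8]
tail scene (265, 178) [  10.3 -168.1]
pad 0.09 [[17.9, 29.3], [11.6, -11.5], [-18.7, -9.2], [-16.9, 30.8]]
pad 0.098 [[16.1, 29.5], [9.9, -11.0], [-20.3, -8.7], [-18.5, 31.0]]
win [[0.5706 0.0389 0.11  ]]
stop [[0.5473 0.1258 0.029 ]]
tailhome [[ 0.6146 -0.1253  0.029 ]]
```

The jig pose fits both cameras: origin (0.573, 0.029), yaw 15.0°. The measured stick length is 261 mm, which matches, and the gap to the stop is about 46 mm. I'll turn the closing line along jig x so the gripper body stays clear of the guard. Then I'll move above a spot behind the tail.

drive_tool(targets=[[0, 0, 5, 3, 2.9, 0, 0], [0, 0, 5, 3, 2.9, 0, 0], [0, 0, 5, 3, 2.9, 0, 0], [0, 0, 5, 3, 2.9, 0, 0], [0, 0, 5, 3, 2.9, 0, 0]], force=20)

```text
clock: 0.6
position: [0.3565, -0.4606, 0.2265]
ee_rot: [-2.877, -1.259, -0.002]
force: [-0.8, -0.4, 0.0]
width: 0.617
gripper_force: 0.0
```

drive_tool(targets=[[0, 0, 6, 3.5, 3.4, 0, 0], [0, 0, 6, 3.5, 3.4, 0, 0], [0, 0, 6, 3.5, 3.4, 0, 0], [0, 0, 6, 3.5, 3.4, 0, 0], [0, 0, 6, 3.5, 3.4, 0, 0]])

```text
clock: 1.1
position: [0.4978, -0.3222, 0.2266]
ee_rot: [-2.449, -1.966, -0.006]
force: [-0.1, -0.9, 0.0]
width: 0.179
gripper_force: 0.0
```

drive_tool(targets=[[0, 0, 5.6, 3.5, 3.4, 0, 0], [0, 0, 5.6, 3.5, 3.4, 0, 0], [0, 0, 5.6, 3.5, 3.4, 0, 0], [0, 0, 5.6, 3.5, 3.4, 0, 0], [0, 0, 5.6, 3.5, 3.4, 0, 0]])

```text
clock: 1.6
position: [0.6367, -0.1857, 0.2259]
ee_rot: [-1.903, -2.497, -0.006]
force: [-0.4, 0.1, 0.6]
width: 0.001
gripper_force: 0.0
```

drive_tool(targets=[[0, 0, -0.08, -0.07, -0.3, 0, 0], [0, 0, -0.08, -0.07, -0.3, -1, 0], [0, 0, -0.08, -0.07, -0.3, -2, 0], [0, 0, -0.08, -0.07, -0.3, -3, 0], [0, 0, -0.08, -0.07, -0.3, -3.8, 0]])

```text
clock: 2.1
position: [0.6278, -0.2084, 0.0723]
ee_rot: [-1.929, -2.478, 0.005]
force: [-0.4, -0.3, -0.4]
width: 0.008
gripper_force: 0.0
```

```bash
python3 - <<'E'
from h import *
snap("scene","s2",(215,140,375,265),5)
s=arm.observe(); q=s["position"]; print(q,s["ee_rot"]); 
import io,contextlib
with contextlib.redirect_stdout(io.StringIO()):
    from fit import j
print(j(q))
E
```

```text
[ 0.624974   -0.20778251  0.06713661] [-1.92467334 -2.47374365  0.00944787]
[ -11.3 -242.3]
```

View pics/s2.png

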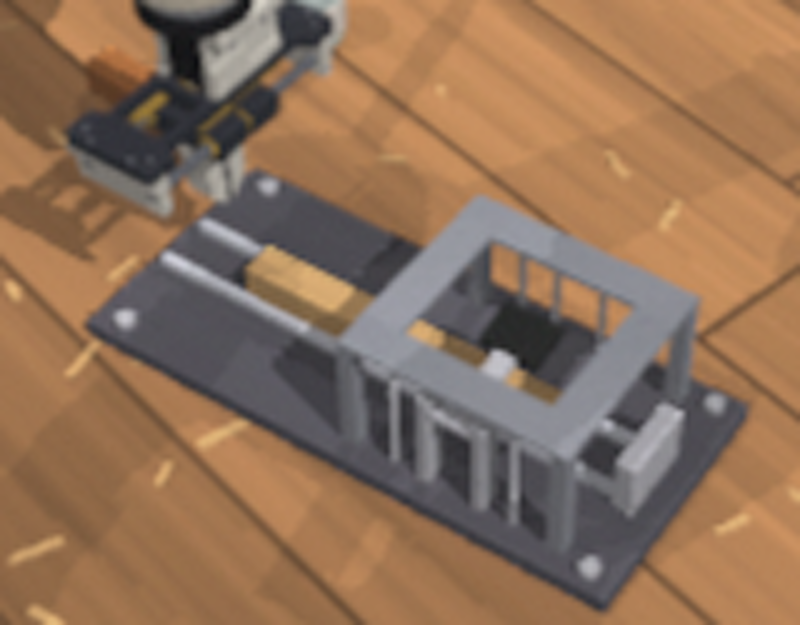

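The tool is above the free end at about (225, 185), with the gripper body square to the channel and clear of the guard. I'll let it settle and read the residual.

drive_tool(targets=[[0, 0, 0, 0, 0, 0, 0], [0, 0, 0, 0, 0, 0, 0], [0, 0, 0, 0, 0, 0, 0]])

```text
clock: 2.45
position: [0.6318, -0.2051, 0.0772]
ee_rot: [1.922, 2.48, 0.002]
force: [-0.2, 0.3, -0.1]
width: 0.004
gripper_force: 0.0
```

drive_tool(targets=[[0, 0, 0, 0.1, 0.03, -0.3, 0], [0, 0, 0, 0.1, 0.03, -0.6, 0], [0, 0, 0, 0.1, 0.03, -0.85, 0], [0, 0, 0, 0.1, 0.03, -1.0, 0], [0, 0, 0, 0.1, 0.03, -1.05, 0]])

```text
clock: 2.95
position: [0.6339, -0.2023, 0.0313]
ee_rot: [-1.921, -2.483, 0.001]
force: [0.2, 0.8, 0.7]
width: 0.004
gripper_force: 0.0
```

drive_tool(targets=[[0, 0, 0, 0, 0, 0, 0], [0, 0, 0, 0, 0, 0, 0], [0, 0, 0, 0, 0, 0, 0]])

```text
clock: 3.25
position: [0.635, -0.2027, 0.0332]
ee_rot: [1.922, 2.484, 0.0]
force: [-1.2, 0.2, -0.5]
width: 0.004
gripper_force: 0.0
```

drive_tool(targets=[[0, 0, 0, -0.03, 0.12, -0.05, 0], [0, 0, 0, -0.06, 0.24, -0.07, 0], [0, 0, 0, -0.1, 0.36, -0.07, 0], [0, 0, 0, -0.13, 0.48, -0.07, 0], [0, 0, 0, -0.16, 0.6, -0.07, 0]])

```text
clock: 3.75
position: [0.6282, -0.178, 0.0301]
ee_rot: [1.922, 2.485, 0.0]
force: [0.5, -0.1, -0.6]
width: 0.006
gripper_force: 0.4
```

drive_tool(targets=[[0, 0, 0, -0.03, 0.12, 0, 0], [0, 0, 0, -0.06, 0.24, 0, 0], [0, 0, 0, -0.1, 0.36, 0, 0], [0, 0, 0, -0.13, 0.48, 0, 0], [0, 0, 0, -0.16, 0.6, 0, 0]])

```text
clock: 4.25
position: [0.6218, -0.1543, 0.03]
ee_rot: [1.923, 2.484, 0.0]
force: [0.7, -1.4, 0.4]
width: 0.007
gripper_force: 0.7
```

drive_tool(targets=[[0, 0, 0, -0.02, 0.08, 0, 0], [0, 0, 0, -0.04, 0.16, 0, 0], [0, 0, 0, -0.06, 0.24, 0, 0], [0, 0, 0, -0.08, 0.32, 0, 0], [0, 0, 0, -0.1, 0.38, 0, 0]])

```text
clock: 4.75
position: [0.6178, -0.1392, 0.03]
ee_rot: [1.923, 2.484, 0.0]
force: [-0.1, -1.8, 0.6]
width: 0.005
gripper_force: 0.9
```

drive_tool(targets=[[0, 0, 0, -0.01, 0.03, 0, 0], [0, 0, 0, -0.02, 0.06, 0, 0], [0, 0, 0, -0.02, 0.08, 0, 0], [0, 0, 0, -0.02, 0.08, 0, 0]])

```text
clock: 5.15
position: [0.617, -0.1362, 0.03]
ee_rot: [-1.923, -2.484, -0.0]
force: [1.1, -1.7, 1.0]
width: 0.005
gripper_force: 0.7
```

drive_tool(targets=[[0, 0, 0, -0.01, 0.02, 0, 0], [0, 0, 0, -0.01, 0.04, 0, 0], [0, 0, 0, -0.01, 0.05, 0, 0], [0, 0, 0, -0.01, 0.05, 0, 0]])

```text
clock: 5.55
position: [0.6167, -0.1349, 0.03]
ee_rot: [1.923, 2.484, -0.001]
force: [0.3, -4.4, 2.2]
width: 0.007
gripper_force: 2.3
```

drive_tool(targets=[[0, 0, 0, -0.01, 0.02, 0, 0], [0, 0, 0, -0.01, 0.03, 0, 0], [0, 0, 0, -0.01, 0.03, 0, 0]])

```text
clock: 5.85
position: [0.6166, -0.1349, 0.03]
ee_rot: [1.923, 2.482, -0.002]
force: [2.3, -7.1, 0.5]
width: 0.003
gripper_force: 3.9
```

The tool has stalled with the force rising, at jig y ≈ -0.170, which is the expected home position. I'll press once more to confirm, then back off and rise.

drive_tool(targets=[[0, 0, 0, -0.01, 0.03, 0, 0], [0, 0, 0, -0.01, 0.05, 0, 0], [0, 0, 0, -0.01, 0.05, 0, 0]])

```text
clock: 6.15
position: [0.6167, -0.1348, 0.0302]
ee_rot: [1.924, 2.479, -0.003]
force: [3.7, -12.0, 0.0]
width: 0.005
gripper_force: 6.2
```

drive_tool(targets=[[0, 0, 0, 0.06, -0.24, 0, 0], [0, 0, 0, 0.13, -0.48, 0, 0], [0, 0, 0, 0.19, -0.72, 0, 0], [0, 0, 0, 0.19, -0.72, 0.5, 0], [0, 0, 0, 0.19, -0.72, 1.3, 0]])

```text
clock: 6.65
position: [0.6217, -0.1601, 0.0802]
ee_rot: [-1.921, -2.48, 0.003]
force: [0.4, 0.6, -0.0]
width: 0.005
gripper_force: 0.0
```

drive_tool(targets=[[0, 0, 0, 0, 0, 1, 0], [0, 0, 0, 0, 0, 2, 0], [0, 0, 0, 0, 0, 3, 0], [0, 0, 0, 0, 0, 3, 0], [0, 0, 0, 0, 0, 3, 0]])

```text
clock: 7.15
position: [0.6239, -0.1599, 0.2028]
ee_rot: [1.922, 2.483, 0.002]
force: [0.2, 0.3, -0.6]
width: 0.004
gripper_force: 0.0
```

```bash
python3 - <<'E'
from h import *
snap("scene","s3",(225,165,370,265),5.5)
s=arm.observe(); q=s["position"]; print(q,s["ee_rot"],s["clock"])
E
```

```text
[ 0.62309114 -0.15991001  0.20147043] [-1.92232666e+00 -2.48399885e+00  2.54269362e-04] 7.2
```

View pics/s3.png

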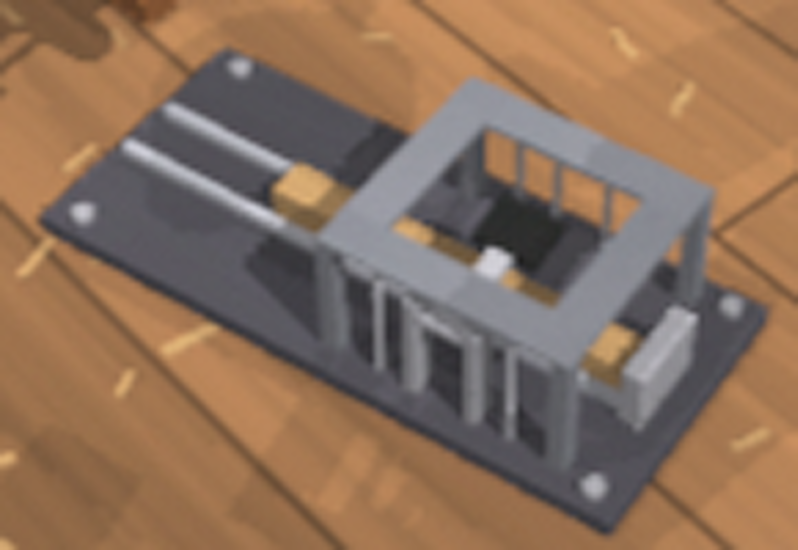

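The stick's front end is against the stop at about (625, 350), and its tail is at (290, 190). Now I'll go over the window centre at (0.569, 0.038).

drive_tool(targets=[[0, 0, 0, -0.3, 1.1, 0, 0], [0, 0, 0, -0.6, 2.2, 0, 0], [0, 0, 0, -0.9, 3.3, 0, 0], [0, 0, 0, -1.15, 4.3, 0, 0], [0, 0, 0, -1.35, 4.97, 0, 0]])

```text
clock: 7.7
position: [0.5675, 0.0424, 0.2004]
ee_rot: [-1.917, -2.485, 0.001]
force: [0.2, 0.1, 0.2]
width: 0.008
gripper_force: 0.0
```

drive_tool(targets=[[0, 0, 0, 0, 0, -0.4, 0], [0, 0, 0, 0, 0, -0.8, 0], [0, 0, 0, 0, 0, -1, 0], [0, 0, 0, 0, 0, -1, 0], [0, 0, 0, 0, 0, -1, 0]])

```text
clock: 8.2
position: [0.5694, 0.0388, 0.1617]
ee_rot: [-1.923, -2.484, 0.001]
force: [-0.5, -0.8, 0.2]
width: 0.002
gripper_force: 0.0
```

```bash
python3 - <<'E'
from h import *
snap("scene","s4",(225,130,370,240),5.4)
s=arm.observe(); q=s["position"]; print(q,s["ee_rot"],s["clock"],s["force"])
import io,contextlib
with contextlib.redirect_stdout(io.StringIO()):
    from fit import j
print(j(q))
E
```

```text
[0.56964687 0.03889267 0.16213359] [-1.92321318e+00 -2.48399464e+00 -3.96194243e-04] 8.25 [-0.40991731  0.0471685  -0.10296537]
[-0.9 10.3]
```

View pics/s4.png

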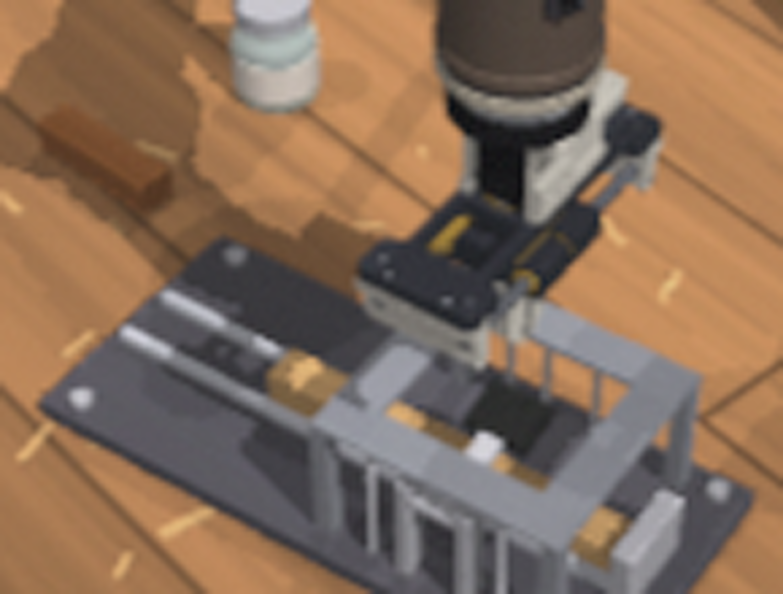

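```bash
python3 - <<'E'
from h import *
import io,contextlib
with contextlib.redirect_stdout(io.StringIO()):
    from fit import w,p
print(np.array([475,365])/5.4+[225,130], np.array([520,338])/5.4+[225,130])
print("tcp",proj("scene",w(p,(0,.01,.162))))
for x in(.065,.08,.095):
  for z in(.181,.2,.21,.228): print(x,z,proj("scene",w(p,(x,.01+.037,z))).round(1),proj("scene",w(p,(x,.01-.037,z))).round(1))
E
```

```text
[312.96296296 197.59259259] [321.2962963  192.59259259]
tcp [[318.82419827 191.73178352]]
0.065 0.181 [[317.5 205.6]] [[296.5 195.2]]
0.065 0.2 [[317.6 201.1]] [[296.4 190.7]]
0.065 0.21 [[317.7 198.7]] [[296.3 188.3]]
0.065 0.228 [[317.8 194.3]] [[296.2 183.9]]
0.08 0.181 [[314.6 208.8]] [[293.5 198.3]]
0.08 0.2 [[314.7 204.4]] [[293.4 193.8]]
0.08 0.21 [[314.8 201.9]] [[293.3 191.4]]
0.08 0.228 [[314.9 197.5]] [[293.1 186.9]]
0.095 0.181 [[311.7 212.1]] [[290.5 201.4]]
0.095 0.2 [[311.8 207.6]] [[290.3 196.9]]
0.095 0.21 [[311.8 205.2]] [[290.2 194.5]]
0.095 0.228 [[311.9 200.8]] [[290.  190.1]]
```

The fingertips are centred over the pad at jig (-1, 10) mm, and the body's underside is about 66 mm above the tip, so it will clear the guard. I'll descend.

drive_tool(targets=[[0, 0, 0, 0, 0, -0.35, 0], [0, 0, 0, 0, 0, -0.7, 0], [0, 0, 0, 0, 0, -1.05, 0], [0, 0, 0, 0, 0, -1.35, 0], [0, 0, 0, 0, 0, -1.45, 0]])

```text
clock: 8.75
position: [0.5683, 0.0388, 0.1019]
ee_rot: [-1.921, -2.483, 0.003]
force: [0.2, 0.1, 0.2]
width: 0.004
gripper_force: 0.0
```

drive_tool(targets=[[0, 0, 0, 0, 0, -0.1, 0], [0, 0, 0, 0, 0, -0.2, 0], [0, 0, 0, 0, 0, -0.3, 0], [0, 0, 0, 0, 0, -0.4, 0], [0, 0, 0, 0, 0, -0.5, 0]])

```text
clock: 9.25
position: [0.5692, 0.0389, 0.0838]
ee_rot: [-1.923, -2.484, 0.001]
force: [-4.6, -0.4, 5.9]
width: 0.008
gripper_force: 2.6
```

drive_tool(targets=[[0, 0, 0, 0, 0, -0.08, 0], [0, 0, 0, 0, 0, -0.14, 0], [0, 0, 0, 0, 0, -0.2, 0], [0, 0, 0, 0, 0, -0.2, 0], [0, 0, 0, 0, 0, -0.2, 0]])

```text
clock: 9.75
position: [0.5702, 0.0392, 0.076]
ee_rot: [1.922, 2.484, 0.002]
force: [-1.3, 0.7, 0.2]
width: 0.004
gripper_force: 0.0
```

drive_tool(targets=[[0, 0, 0, 0, 0, -0.03, 0], [0, 0, 0, 0, 0, -0.06, 0], [0, 0, 0, 0, 0, -0.08, 0], [0, 0, 0, 0, 0, -0.08, 0]])

```text
clock: 10.15
position: [0.5705, 0.0393, 0.0745]
ee_rot: [1.921, 2.483, 0.002]
force: [-4.2, -0.8, 17.6]
width: 0.004
gripper_force: 9.0
```

drive_tool(targets=[[0, 0, 0, 0, 0, -0.02, 0], [0, 0, 0, 0, 0, -0.04, 0], [0, 0, 0, 0, 0, -0.04, 0]])

```text
clock: 10.45
position: [0.5706, 0.0393, 0.0741]
ee_rot: [1.921, 2.482, 0.003]
force: [-9.8, -2.3, 32.7]
width: 0.006
gripper_force: 16.6
```

The lever is on its end stop: the tip is at 74.1 mm and the force rose to 33 N with almost no motion. I'll come straight up.

drive_tool(targets=[[0, 0, 0, 0, 0, 0.1, 0], [0, 0, 0, 0, 0, 0.3, 0], [0, 0, 0, 0, 0, 0.6, 0], [0, 0, 0, 0, 0, 1, 0], [0, 0, 0, 0, 0, 1.5, 0]])

```text
clock: 10.95
position: [0.5692, 0.039, 0.1318]
ee_rot: [-1.922, -2.484, 0.001]
force: [0.0, -0.0, 0.1]
width: 0.003
gripper_force: 0.0
```

drive_tool(targets=[[0, 0, 0, 0, 0, 0.8, 0], [0, 0, 0, 0, 0, 1.6, 0], [0, 0, 0, -1, -1, 2, 0], [0, 0, 0, -2, -2, 2, 0], [0, 0, 0, -3, -3, 2, 0]])

```text
clock: 11.45
position: [0.464, -0.0665, 0.2121]
ee_rot: [1.921, 2.484, 0.002]
force: [0.9, -2.1, -0.0]
width: 0.006
gripper_force: 0.0
```

drive_tool(targets=[[0, 0, 0, -0.8, -0.8, 0, 0], [0, 0, 0, -1.5, -1.5, 0, 0], [0, 0, 0, -2, -2, 0, 0], [0, 0, 0, -2, -2, 0, 0], [0, 0, 0, -2, -2, 0, 0]])

```text
clock: 11.95
position: [0.385, -0.1459, 0.2116]
ee_rot: [1.924, 2.482, 0.001]
force: [0.6, 0.4, -0.1]
width: 0.008
gripper_force: 0.0
```

```bash
python3 - <<'E'
from h import *
snap("scene","s5",(225,165,370,265),5.5)
s=arm.observe(); print(s["position"],s["clock"],s["force"])
E
```

```text
[ 0.38553471 -0.14526392  0.21154936] 12.0 [-0.03607736 -0.94237512  0.28843248]
```

View pics/s5.png

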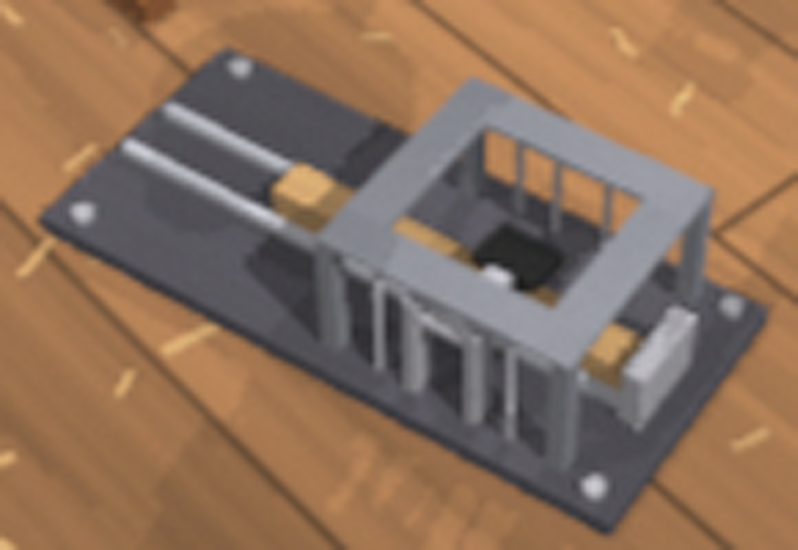

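The lever pad at (518, 258) is down and has stayed there. The stick is unchanged and against the stop at (625, 350), and the arm is clear of everything. I'll hand in.

```bash
python3 -c "
from cell import arm
print(arm.sign_off())"
```

```text
the job is handed in; nothing more can be done
None
```

The stick is home against the stop and the lever is fully down. The arm is out and clear with no sign of touching the guard, the hammer, offcut and jar were left alone, and the job was handed in at about 12 s.

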